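# Clear the water pail off the paint chest and open the chest

## Task

The water pail stands on the round wooden stand on top of the paint chest's sliding lid. With the lid still closed, lift the pail off by its handle, keep it upright and set it down gently so that it stands wholly on the round cork mat; then slide the chest's lid fully open. Leave the other things on the table where they are.

Things in the scene. Friction and masses are not known exactly. Their poses are not given: they have to be found in the camera images.
- pail: light blue, empty open plastic pail, about 0.4 kg, 95 mm tall, outer diameter 84 mm at the base and 110 mm at the rim, with a rigid upright bail handle. Origin: centre of the underside; z up; y runs along the handle's grip. It starts upright on the stand, underside 78 mm above the table
- pail_handle: the pail's fixed handle: steel arch over the mouth with a wooden grip, a round bar 18 mm in diameter and 60 mm long lying level along the pail's y. Origin: centre of the grip, 158 mm above the pail's underside and over its centre (236 mm above the table at the start); the mouth lies 63 mm below it, so nothing is under the grip
- chest: fixed wooden paint chest, 240 mm (x) by 150 mm (y), walls 60 mm high, with side rails up to 74 mm, and a sliding lid on top. Origin: centre of the underside; the lid slides out towards the chest's -x, the side that faces the robot
- lid (a joint): the chest's sliding lid, in m: 0 is closed, 0.10 is fully open against its stop; it moves along the chest's -x and stays where it is left (about 2 N of friction). Its flat upper surface is 68 mm above the table; it carries the round stand and the orange finger block
- lid_block (a point): centre of the top of the orange finger block on the lid: 24 mm (chest x) by 50 mm (chest y), 35 mm tall, top 103 mm above the table; 75 mm from the chest's centre towards its +x while the lid is closed; moves with the lid
- stand_top (a point): centre of the top of the round wooden stand fixed on the lid, 116 mm in diameter, 10 mm thick, top 78 mm above the table; moves with the lid
- mat: fixed round cork mat, 160 mm in diameter, 6 mm thick, beside the chest. Origin: centre of the underside, on the table
- brush: bystander: paint brush, 190 mm long, lying between chest and mat, roughly along x; origin under its middle
- jar: bystander: amber glass jar with black cap, 60 mm in diameter, 80 mm tall; origin: centre of the underside
- mug: bystander: white mug, 80 mm in diameter, 85 mm tall; origin: centre of the underside
- bottle: bystander: clear water bottle, 68 mm in diameter, 190 mm tall; origin: centre of the underside
- tin: bystander: closed orange and white paint tin, 130 by 90 by 29 mm; origin: centre of the underside
- sponge_box: bystander: yellow plastic box, 100 by 60 by 40 mm; origin: centre of the underside
There are look-alikes about, which are no part of the job. Of the things like the mat, leave any that is black; of the rest the smaller one is meant. Leave any green look-alike of the pail alone.

How it is judged:
On the way, in this order (a step that is already met when the one before it is completed fails the run):
1. the pail is held by its handle, its underside at least 20 mm above the stand, with the lid still closed (height (world z) of pail above 0.098 m and contact force between the fingers and pail_handle above 0.5 N and value of joint lid below 0.035 m), for 0.1 s.
2. the pail stands upright and wholly on the cork mat, with the lid still closed (horizontal distance between pail and mat below 0.038 m and z of pail in the frame of mat below 0.012 m and angle between pail's own z axis and vertical below 0.08 rad and linear speed of pail below 0.03 m/s and value of joint lid below 0.035 m), for 0.2 s.
At the end, for the whole second after the job is handed in: the pail stands at rest, upright (within 0.08 rad) and wholly on the cork mat (its centre within 38 mm of the mat's centre, underside on the mat), and the chest's lid is slid open by at least 88 of its 100 mm (horizontal distance between pail and mat below 0.038 m and z of pail in the frame of mat below 0.012 m and angle between pail's own z axis and vertical below 0.08 rad and linear speed of pail below 0.03 m/s and value of joint lid above 0.088 m and angular speed of pail below 0.2 rad/s); the robot touches nothing.
It fails at once if the pail is tipped by more than 0.6 rad (angle between pail's own z axis and vertical above 0.6 rad).
It fails at once if the pail is banged or pressed down on the mat with more than 45 N (contact force between pail and mat above 45 N).
It fails at once if a bystander (brush, jar, mug, bottle, tin or yellow box) is moved by more than 25 mm (distance of any of brush, jar, mug, bottle, tin, sponge_box from where it was at the start of the episode above 0.025 m).
It also fails if it takes over 59 s, if anything falls off the work surface, if the arm or the gripper's body presses on something with over 40 N, if the wrist force passes 120 N, or if a joint passes its speed limit or range.

## Robot

A 6-joint arm with a two-finger parallel gripper is mounted at the origin on the work surface. World frame = base frame: x ahead of the robot, y to its left, z up, the work surface at z = 0. Lengths are in m, angles in rad, forces in N, time in s.
With the tool pointing down it reaches from about 0.25 to 0.725 m from the base axis. Payload 9.7 kg.
Tool frame: the origin (TCP) lies midway between the tips of the shut fingers; the grasp point (between the pads) lies 19 mm behind it; z points along the fingers, y is the line along which they close (so a half turn about z gives the same grasp; the last joint's range is limited). The gripper opens to 85 mm and grips with 20 to 120 N. Pads are 22 mm wide; open, the fingers measure 114 mm over their backs; the gripper's body (76 mm by 85 mm) begins 54 mm behind the grasp point. The pads swing forward as they close: fully open they stand 13 mm farther back than shut.
Start: joints at [-1.327, 0.087, 0.176, 1.66, 0, 1.571], TCP at [0.133, -0.534, 0.231] pointing down, gripper open.
Joint ranges: [-3.13, 3.13], [-0.85, 1.81], [-1.15, 1.24], [-2.2, 2.28], [-1.44, 1.52], [-3.14, 3.14]. Speed limits (rad/s): [2.22, 2.22, 2.57, 3.14, 3.14, 3.14].

## Interface

Orientations are given as a unit quaternion [x, y, z, w].
In Python, from cell import env, viewer, models gives the robot as it stands.
- The arm moves only by the shell command python3 -m pendant 'ROWS'. ROWS is JSON, a list of rows, each an object of numbers: "wx", "wy", "wz": the turn, a rotation vector about the tool's x, y, z in rad; "dx", "dy", "dz": the shift along the tool's x, y, z in cm; "fingers": the closure, from 0 (fully open) to 1 (shut). In form: [{"wx": .., "wy": .., "wz": .., "dx": .., "dy": .., "dz": .., "fingers": ..}, ...]. A call has 1 to 20 rows; each row shifts and turns the commanded pose from where the row before left it, along the tool's axes as they then stand; what a row does not reach is not made up. A row lasts 1/8 s, in which the tool goes at most 62.5 mm and 10.7 degrees, less where a joint would pass 70% of its speed; a pose out of reach is approached as far as the arm can. A call is refused whole if a number of a shift passes 6.25 or a number of a turn 0.188, either way. A call with a gripper value outside its range is refused whole. The fingers move at their own pace and stop on an object; the grip force is fixed at half the most. Time passes only in rows, so rows that do not move let the fingers close. It gives the time, the measured TCP pose, the force, the opening and the grip force at its end, in the units of the state.
- env.read_state(): the state, without advancing time (a new reading comes with each control period).
- viewer.capture(name): name is "scene" or "top"; returns a dict with "color" (400x640x3 uint8, blue, green, red), "depth" (400x640 float32, m along the optical axis (not along the pixel's ray), 0 where there is no reading), "intrinsics" (3x3 intrinsics, pixels), "eye" and "rotation" of the camera in the world. Camera axes: x right, y up, looking along -z (the intrinsics and any distortion apply to the point x, -y, -z); pixel columns grow to the right and rows downward; lengths in m; the calibration is good to about 2 mm. A picture is of the moment at which its call begins.
- env.sign_off(): hands the job in; it is judged then, once.
Trained networks look in the newest picture that a camera, given by its name, has taken for a name from the list of things; names that differ only in an ending like _2 or _b are one class to them, and where a whole thing is asked for, a point or a joint stands for the part that bears it (a point fixed in the world has none). Each returns a list of dicts, best first, with "conf" (0 to 1); they miss things now and then, are a little off and sometimes report something else, mostly with a low value. They report only what shows in the picture. A call takes as long as a camera call. They do not tell look-alikes from the thing itself.
- models.find_in(camera, query): "bbox" ([centre column, centre row, width, height] in pixels, round what is visible of it).
- models.cut_out(camera, query): "mask" (400x640 bool, what is visible of it) and "bbox" ([centre column, centre row, width, height] in pixels, round what is visible of it).
- models.spot_point(camera, query): "at" ([column, row] in pixels: a listed point, or the origin of a listed thing).
The state is a dict: "t": time; "joint_pos": joint angles; "joint_velocities": joint speeds; "effort": joint torques, N m; "position": TCP position; "eef_rot": TCP orientation; "contact_force": force on the tool from outside, world axes, zero at the start; "moment": the same for the moment, N m; "grip_width": opening from 0.0 (shut) to 1.0 (fully open); "grasp_force": force on a finger pad.
Only numpy, scipy, OpenCV 4.12 (cv2) and the standard library are available. Lean on these libraries where they do the work, as an engineer would, in place of code of your own. Each camera call takes 0.05 s, during which the arm holds its last target. There are 200 camera calls.

## Working session

There is one attempt and no reset: what is moved stays moved. The work goes in short steps, Python scripts to look and compute and a shell command to move; the robot and the scene stay as the last step left them, time stands still between calls to the robot, and variables do not carry over. Pictures are saved under pics/ and viewed, at most 10 in all, crops included, and the job is handed in when it is done.

```bash
mkdir -p pics
cat > h.py <<'E'
import numpy as np, cv2
from cell import env, viewer, models
def pts(c):
    d=c["depth"];K=np.array(c["intrinsics"]);v,u=np.mgrid[:400,:640]
    X=np.stack([(u-K[0,2])/K[0,0]*d,-(v-K[1,2])/K[1,1]*d,-d],-1)
    return X@np.array(c["rotation"]).T+np.array(c["eye"])
E
python3 - <<'E'
from h import *
s=env.read_state();print(s["position"],s["eef_rot"],s["t"])
for cam in ("top","scene"):
    c=viewer.capture(cam);cv2.imwrite(f"pics/{cam}1.png",c["color"]);P=pts(c)
    for q in ["pail","pail_handle","chest","mat","lid_block","stand_top","brush","jar","mug","bottle","tin","sponge_box"]:
        if q in("lid_block","stand_top"):
            for r in models.spot_point(cam,q):
                u,v=map(int,np.round(r["at"]));print(cam,q,round(r["conf"],2),(u,v),P[v,u].round(3))
            continue
        for r in models.cut_out(cam,q):
            m=r["mask"]&(c["depth"]>0);p=P[m]
            if len(p): print(cam,q,round(r["conf"],2),np.round(r["bbox"]),"med",np.median(p,0).round(3),"lo",np.percentile(p,2,0).round(3),"hi",np.percentile(p,98,0).round(3),"bgr",np.median(c["color"][m],0))
E
```

```text
[ 0.13270323 -0.53348199  0.23056741] [ 9.92579653e-01  1.21594199e-01 -8.96321520e-05 -6.89642590e-04] 0.0Traceback (most recent call last):
  File "<stdin>", line 4, in <module>
  File "h.py", line 6, in pts
    return X@np.array(c["rotation"]).T+np.array(c["eye"])
           ~^~~~~~~~~~~~~~~~~~~~~~~~~~
ValueError: matmul: Input operand 1 has a mismatch in its core dimension 0, with gufunc signature (n?,k),(k,m?)->(n?,m?) (size 4 is different from 3)
```

```bash
sed -i 's/^import numpy.*/&\nfrom scipy.spatial.transform import Rotation as Ro/; s/np.array(c\["rotation"\]).T/Ro.from_quat(c["rotation"]).as_matrix().T/' h.py
cat > m.py <<'E'
from h import *
import sys
n=sys.argv[1]
for cam in ("top","scene"):
    c=viewer.capture(cam);cv2.imwrite(f"pics/{cam}{n}.png",c["color"]);P=pts(c)
    for q in ["pail","pail_handle","chest","mat","lid_block","stand_top","brush","jar","mug","bottle","tin","sponge_box"]:
        if q in("lid_block","stand_top"):
            for r in models.spot_point(cam,q):
                u,v=map(int,np.round(r["at"]));print(cam,q,round(r["conf"],2),(u,v),P[v,u].round(3))
            continue
        for r in models.cut_out(cam,q):
            m=r["mask"]&(c["depth"]>0);p=P[m]
            if len(p): print(cam,q,round(r["conf"],2),np.round(r["bbox"]),"med",np.median(p,0).round(3),"lo",np.percentile(p,2,0).round(3),"hi",np.percentile(p,98,0).round(3),"bgr",np.median(c["color"][m],0))
E
python3 m.py 2
```

```text
top pail 0.73 [259. 203.  36.  38.] med [0.518 0.218 0.126] lo [0.468 0.163 0.078] hi [0.566 0.26  0.246] bgr [127.  112.   92.5]
top pail 0.7 [229. 282.  38.  30.] med [0.266 0.325 0.047] lo [ 0.218  0.268 -0.001] hi [0.314 0.367 0.169] bgr [52. 91. 52.]
top pail_handle 0.64 [224. 282.  35.   7.] med [0.267 0.316 0.165] lo [0.257 0.27  0.143] hi [0.278 0.363 0.172] bgr [116. 156. 193.]
top pail_handle 0.47 [254. 196.  32.  11.] med [0.518 0.217 0.241] lo [0.509 0.175 0.118] hi [0.546 0.262 0.251] bgr [114.  155.  197.5]
top chest 0.66 [264. 192.  48.  66.] med [0.602 0.184 0.069] lo [0.448 0.127 0.037] hi [0.689 0.275 0.104] bgr [116. 162. 217.]
top mat 0.97 [376. 269.  63.  66.] med [ 0.291 -0.181  0.01 ] lo [ 0.191 -0.283  0.001] hi [ 0.393 -0.081  0.018] bgr [ 97. 144. 190.]
top mat 0.63 [293. 263.  46.  40.] med [0.329 0.106 0.007] lo [ 0.259  0.034 -0.001] hi [0.4   0.178 0.015] bgr [48. 49. 55.]
top mat 0.6 [369. 193.  42.  46.] med [ 0.576 -0.167  0.006] lo [ 0.505 -0.238 -0.002] hi [ 0.647 -0.096  0.015] bgr [110. 163. 215.]
top lid_block 0.78 (262, 170) [0.641 0.205 0.098]

[... 2663 characters left out ...]
9  0.033] bgr [254. 254. 254.]
scene tin 0.68 [312. 229.  56.  29.] med [ 0.542 -0.001  0.018] lo [ 0.431 -0.028  0.001] hi [0.606 0.013 0.023] bgr [181.  183.  187.5]
scene tin 0.39 [341. 279. 101.  63.] med [0.608 0.218 0.069] lo [0.461 0.138 0.065] hi [0.684 0.267 0.104] bgr [158. 218. 252.]
scene sponge_box 0.83 [465. 321.  48.  33.] med [0.413 0.489 0.039] lo [0.359 0.447 0.011] hi [0.456 0.527 0.043] bgr [ 84. 253. 253.]
scene sponge_box 0.47 [340. 285. 112.  85.] med [0.615 0.236 0.068] lo [0.464 0.13  0.004] hi [0.699 0.282 0.103] bgr [111. 157. 217.]
scene sponge_box 0.38 [341. 276. 105.  62.] med [0.608 0.219 0.069] lo [0.459 0.138 0.065] hi [0.684 0.267 0.104] bgr [158. 219. 252.]
```

View pics/top2.png

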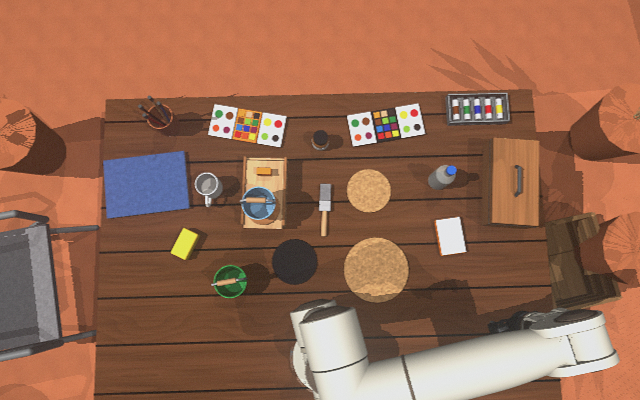

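View pics/scene2.png

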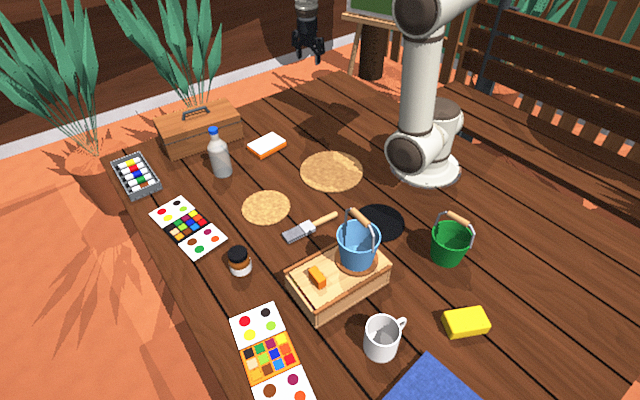

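The blue pail stands on the chest at top (259,203). The meant mat is the smaller cork disc at top (369,191), and the black and larger discs and the green pail are left alone. Next I refine the grip axis and the chest yaw, and plan the transfer rows.

```bash
cat > g.py <<'E'
from h import *
for cam in("top","scene"):
    c=viewer.capture(cam);P=pts(c);C=c["color"].astype(int)
    ok=c["depth"]>0
    def sel(x0,x1,y0,y1,z0,z1): return ok&(P[...,0]>x0)&(P[...,0]<x1)&(P[...,1]>y0)&(P[...,1]<y1)&(P[...,2]>z0)&(P[...,2]<z1)
    for nm,m in (("grip",sel(.47,.57,.15,.28,.228,.26)&(C[...,2]>C[...,0]+30)),("rimblue",sel(.44,.6,.13,.3,.165,.18)),("block",sel(.6,.7,.15,.26,.095,.11)),("mat",sel(.48,.67,-.27,-.07,.003,.03)&(C[...,2]>150))):
        p=P[m]
        if len(p)<6: print(cam,nm,len(p));continue
        (a,b),(w,h),ang=cv2.minAreaRect(p[:,:2].astype(np.float32)*1000)
        d=np.linalg.svd(p[:,:2]-p[:,:2].mean(0),full_matrices=False)[2][0]
        print(cam,nm,len(p),p.mean(0).round(4),"rect",round(a,1),round(b,1),round(w),round(h),round(ang,1),"pca deg",np.degrees(np.arctan2(d[1],d[0])).round(1),"zmax",p[:,2].max().round(3))
E
python3 g.py
```

```text
top grip 106 [0.5164 0.2122 0.2431] rect 517.8 210.7 59 17 88.6 pca deg -93.3 zmax 0.254
top rimblue 140 [0.5194 0.2139 0.1719] rect 517.8 212.3 107 106 45.0 pca deg 166.5 zmax 0.178
top block 96 [0.6369 0.2007 0.1026] rect 636.4 201.5 49 23 87.4 pca deg -91.4 zmax 0.109
top mat 1173 [ 0.5762 -0.168   0.0079] rect 577.5 -169.9 157 155 88.0 pca deg -144.7 zmax 0.022
scene grip 161 [0.522  0.2117 0.2425] rect 520.3 206.9 71 17 88.1 pca deg 89.7 zmax 0.247
scene rimblue 289 [0.5249 0.2148 0.1711] rect 521.1 212.5 105 108 38.5 pca deg 74.4 zmax 0.179
scene block 186 [0.6423 0.2022 0.1024] rect 641.0 200.2 51 24 88.0 pca deg 88.4 zmax 0.106
scene mat 1312 [ 0.58   -0.1668  0.0067] rect 576.7 -172.2 165 162 15.1 pca deg 94.8 zmax 0.012
```

```bash
python3 -m pendant '[{"dz":-4},{"dz":-4},{"dx":0,"dz":-2}]'
```

```text
invalid input
```

```bash
python3 -m pendant '[{"wx":0.0,"wy":0.0,"wz":0.0,"dx":0.0,"dy":0.0,"dz":-4.0,"fingers":0.0},{"wx":0.0,"wy":0.0,"wz":0.0,"dx":0.0,"dy":0.0,"dz":-4.0,"fingers":0.0},{"wx":0.0,"wy":0.0,"wz":0.0,"dx":0.0,"dy":0.0,"dz":-2.0,"fingers":0.0}]'
python3 - <<'E'
from h import *
s=env.read_state();p=np.array(s["position"][:2]);a=Ro.from_quat(s["eef_rot"]).as_matrix()[:,0];a=np.arctan2(a[1],a[0]);N=18
d=(np.array([.519,.211])-p)/N*100;w=(np.radians(88)-a)/N
print(s["position"],a,d,w,s["joint_pos"])
for i in range(N):
    x=a+i*w; print(i,round(d@[np.cos(x),np.sin(x)],1),round(d@[np.sin(x),-np.cos(x)],1),round(-w,3))
E
```

```text
t: 1.82
position: [0.1328, -0.5339, 0.3336]
eef_rot: [0.993, 0.122, 0.0, 0.001]
contact_force: [-0.4, -0.1, -0.4]
grip_width: 1.002
grasp_force: 0.0
[ 0.13280629 -0.53390442  0.33359616] 0.2438140143760722 [2.1455206  4.13835788] 0.07178198485438542 [-1.32700213e+00  1.53170030e-01  4.52983701e-01  1.86808655e+00
  6.49067899e-06  1.57077652e+00]
0 3.1 -3.5 -0.072
1 3.3 -3.3 -0.072
2 3.5 -3.0 -0.072
3 3.8 -2.8 -0.072
4 3.9 -2.5 -0.072
5 4.1 -2.2 -0.072
6 4.3 -1.9 -0.072
7 4.4 -1.6 -0.072
8 4.5 -1.3 -0.072
9 4.6 -0.9 -0.072
10 4.6 -0.6 -0.072
11 4.7 -0.3 -0.072
12 4.7 0.1 -0.072
13 4.6 0.4 -0.072
14 4.6 0.7 -0.072
15 4.5 1.1 -0.072
16 4.5 1.4 -0.072
17 4.3 1.7 -0.072
```

```bash
python3 -m pendant '[{"wx":0,"wy":0,"wz":-0.072,"dx":3.1,"dy":-3.5,"dz":0,"fingers":0},{"wx":0,"wy":0,"wz":-0.072,"dx":3.3,"dy":-3.3,"dz":0,"fingers":0},{"wx":0,"wy":0,"wz":-0.072,"dx":3.5,"dy":-3.0,"dz":0,"fingers":0},{"wx":0,"wy":0,"wz":-0.072,"dx":3.8,"dy":-2.8,"dz":0,"fingers":0},{"wx":0,"wy":0,"wz":-0.072,"dx":3.9,"dy":-2.5,"dz":0,"fingers":0},{"wx":0,"wy":0,"wz":-0.072,"dx":4.1,"dy":-2.2,"dz":0,"fingers":0},{"wx":0,"wy":0,"wz":-0.072,"dx":4.3,"dy":-1.9,"dz":0,"fingers":0},{"wx":0,"wy":0,"wz":-0.072,"dx":4.4,"dy":-1.6,"dz":0,"fingers":0},{"wx":0,"wy":0,"wz":-0.072,"dx":4.5,"dy":-1.3,"dz":0,"fingers":0},{"wx":0,"wy":0,"wz":-0.072,"dx":4.6,"dy":-0.9,"dz":0,"fingers":0},{"wx":0,"wy":0,"wz":-0.072,"dx":4.6,"dy":-0.6,"dz":0,"fingers":0},{"wx":0,"wy":0,"wz":-0.072,"dx":4.7,"dy":-0.3,"dz":0,"fingers":0},{"wx":0,"wy":0,"wz":-0.072,"dx":4.7,"dy":0.1,"dz":0,"fingers":0},{"wx":0,"wy":0,"wz":-0.072,"dx":4.6,"dy":0.4,"dz":0,"fingers":0},{"wx":0,"wy":0,"wz":-0.072,"dx":4.6,"dy":0.7,"dz":0,"fingers":0},{"wx":0,"wy":0,"wz":-0.072,"dx":4.5,"dy":1.1,"dz":0,"fingers":0},{"wx":0,"wy":0,"wz":-0.072,"dx":4.5,"dy":1.4,"dz":0,"fingers":0},{"wx":0,"wy":0,"wz":-0.072,"dx":4.3,"dy":1.7,"dz":0,"fingers":0},{"wx":0,"wy":0,"wz":0,"dx":0,"dy":0,"dz":0,"fingers":0},{"wx":0,"wy":0,"wz":0,"dx":0,"dy":0,"dz":0,"fingers":0}]'
cat > go.py <<'E'
from h import *
import sys
t=np.array([float(x) for x in sys.argv[1:4]]);s=env.read_state();R=Ro.from_quat(s["eef_rot"]).as_matrix()
print("t",s["t"],"pos",np.round(s["position"],4),"yaw",np.degrees(np.arctan2(R[1,0],R[0,0])).round(2),"tilt",R[:2,2].round(4),"delta cm tool",((t-s["position"])@R*100).round(2),"q",np.round(s["joint_pos"],2))
E
python3 go.py .519 .211 .217
```

```text
t: 4.32
position: [0.5178, 0.2125, 0.3312]
eef_rot: [0.718, 0.696, -0.0, -0.0]
contact_force: [-0.2, -0.4, -0.3]
grip_width: 1.001
grasp_force: 0.0
t 4.325 pos [0.5178 0.2125 0.3312] yaw 88.21 tilt [-0.0004 -0.0003] delta cm tool [-0.14  0.12 11.42] q [ 0.39  0.18  0.48  1.87 -0.    1.99]
```

```bash
python3 -m pendant '[{"wx":0,"wy":0,"wz":0,"dx":-0.1,"dy":0.1,"dz":3,"fingers":0},{"wx":0,"wy":0,"wz":0,"dx":0,"dy":0,"dz":3,"fingers":0},{"wx":0,"wy":0,"wz":0,"dx":0,"dy":0,"dz":3,"fingers":0},{"wx":0,"wy":0,"wz":0,"dx":0,"dy":0,"dz":1.5,"fingers":0},{"wx":0,"wy":0,"wz":0,"dx":0,"dy":0,"dz":0.9,"fingers":0},{"wx":0,"wy":0,"wz":0,"dx":0,"dy":0,"dz":0,"fingers":0},{"wx":0,"wy":0,"wz":0,"dx":0,"dy":0,"dz":0,"fingers":0}]'
python3 go.py .519 .211 .217
python3 - <<'E'
from h import *
c=viewer.capture("scene");cv2.imwrite("pics/g1.png",cv2.resize(c["color"][140:320,260:480],None,fx=3,fy=3))
E
```

```text
t: 5.2
position: [0.5193, 0.2117, 0.2183]
eef_rot: [0.718, 0.696, 0.001, 0.0]
contact_force: [0.1, 0.2, -0.4]
grip_width: 1.001
grasp_force: 0.0
t 5.2 pos [0.5193 0.2117 0.2183] yaw 88.22 tilt [0.0013 0.0005] delta cm tool [-0.07 -0.03  0.13] q [ 0.39  0.11  0.17  1.63 -0.    1.99]
```

View pics/g1.png

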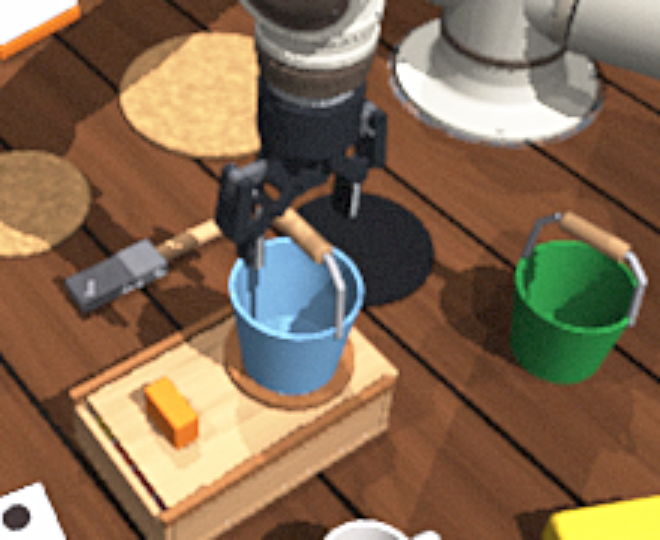

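The fingers straddle the grip of the blue pail, at about crop (300,230). Now I close them.

```bash
python3 -m pendant '[{"wx":0,"wy":0,"wz":0,"dx":0,"dy":0,"dz":0,"fingers":0.4},{"wx":0,"wy":0,"wz":0,"dx":0,"dy":0,"dz":0,"fingers":0.6},{"wx":0,"wy":0,"wz":0,"dx":0,"dy":0,"dz":0,"fingers":0.7},{"wx":0,"wy":0,"wz":0,"dx":0,"dy":0,"dz":0,"fingers":0.8},{"wx":0,"wy":0,"wz":0,"dx":0,"dy":0,"dz":0,"fingers":1},{"wx":0,"wy":0,"wz":0,"dx":0,"dy":0,"dz":0,"fingers":1},{"wx":0,"wy":0,"wz":0,"dx":0,"dy":0,"dz":0,"fingers":1},{"wx":0,"wy":0,"wz":0,"dx":0,"dy":0,"dz":0,"fingers":1},{"wx":0,"wy":0,"wz":0,"dx":0,"dy":0,"dz":0,"fingers":1},{"wx":0,"wy":0,"wz":0,"dx":0,"dy":0,"dz":0,"fingers":1}]'; python3 go.py .519 .211 .217
```

```text
t: 6.5
position: [0.519, 0.2117, 0.2174]
eef_rot: [0.718, 0.696, 0.0, 0.0]
contact_force: [-2.0, -0.6, 4.1]
grip_width: 0.189
grasp_force: 58.7
t 6.5 pos [0.519  0.2117 0.2174] yaw 88.22 tilt [0.0001 0.0001] delta cm tool [-0.07  0.    0.04] q [0.39 0.11 0.17 1.63 0.   1.99]
```

```bash
python3 -m pendant '[{"wx":0,"wy":0,"wz":0,"dx":0,"dy":0,"dz":-0.4,"fingers":1},{"wx":0,"wy":0,"wz":0,"dx":0,"dy":0,"dz":-0.8,"fingers":1},{"wx":0,"wy":0,"wz":0,"dx":0,"dy":0,"dz":-1.2,"fingers":1},{"wx":0,"wy":0,"wz":0,"dx":0,"dy":0,"dz":-1.2,"fingers":1},{"wx":0,"wy":0,"wz":0,"dx":0,"dy":0,"dz":-1.2,"fingers":1},{"wx":0,"wy":0,"wz":0,"dx":0,"dy":0,"dz":-0.8,"fingers":1},{"wx":0,"wy":0,"wz":0,"dx":0,"dy":0,"dz":-0.4,"fingers":1},{"wx":0,"wy":0,"wz":0,"dx":0,"dy":0,"dz":0,"fingers":1},{"wx":0,"wy":0,"wz":0,"dx":0,"dy":0,"dz":0,"fingers":1},{"wx":0,"wy":0,"wz":0,"dx":0,"dy":0,"dz":0,"fingers":1}]'; python3 go.py .578 -.169 .277
python3 - <<'E'
from h import *
c=viewer.capture("scene");P=pts(c);cv2.imwrite("pics/g2.png",cv2.resize(c["color"][140:320,260:480],None,fx=3,fy=3))
r=models.cut_out("scene","pail")
for x in r:
    p=P[x["mask"]&(c["depth"]>0)];print(x["conf"],np.percentile(p,2,0).round(3),np.percentile(p,98,0).round(3))
E
```

```text
t: 7.75
position: [0.5189, 0.2116, 0.2769]
eef_rot: [0.718, 0.696, -0.0, -0.0]
contact_force: [0.2, -0.4, -4.2]
grip_width: 0.187
grasp_force: 58.7
t 7.75 pos [0.5189 0.2116 0.2769] yaw 88.22 tilt [-0.0006 -0.0002] delta cm tool [-37.86   7.09  -0.  ] q [0.39 0.14 0.32 1.75 0.   1.99]
0.74 [0.219 0.266 0.001] [0.32  0.368 0.166]
0.7 [0.466 0.159 0.074] [0.571 0.264 0.303]
```

View pics/g2.png

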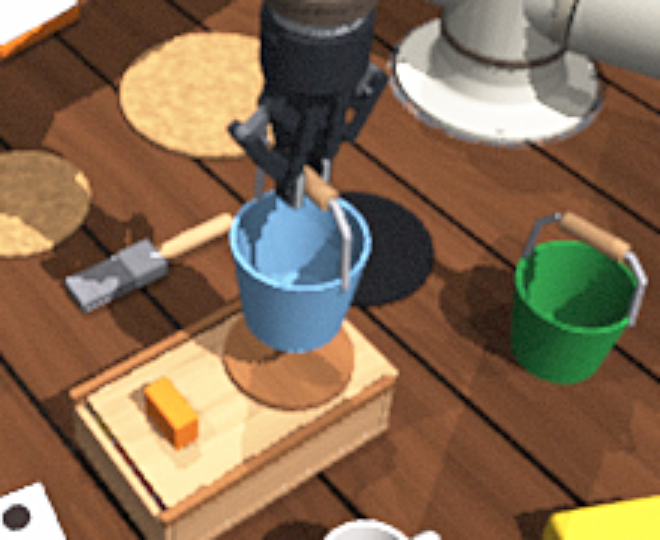

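The pail hangs upright about 60 mm above the stand, and the lid is still closed. Now I carry it over the mat.

```bash
python3 -m pendant '[{"wx":0,"wy":0,"wz":0,"dx":-0.5,"dy":0.1,"dz":0,"fingers":1},{"wx":0,"wy":0,"wz":0,"dx":-1,"dy":0.2,"dz":0,"fingers":1},{"wx":0,"wy":0,"wz":0,"dx":-1.5,"dy":0.3,"dz":0,"fingers":1},{"wx":0,"wy":0,"wz":0,"dx":-2,"dy":0.4,"dz":0,"fingers":1},{"wx":0,"wy":0,"wz":0,"dx":-2.5,"dy":0.5,"dz":0,"fingers":1},{"wx":0,"wy":0,"wz":0,"dx":-2.8,"dy":0.5,"dz":0,"fingers":1},{"wx":0,"wy":0,"wz":0,"dx":-2.9,"dy":0.5,"dz":0,"fingers":1},{"wx":0,"wy":0,"wz":0,"dx":-2.9,"dy":0.5,"dz":0,"fingers":1},{"wx":0,"wy":0,"wz":0,"dx":-2.9,"dy":0.5,"dz":0,"fingers":1},{"wx":0,"wy":0,"wz":0,"dx":-2.9,"dy":0.5,"dz":0,"fingers":1},{"wx":0,"wy":0,"wz":0,"dx":-2.9,"dy":0.5,"dz":0,"fingers":1},{"wx":0,"wy":0,"wz":0,"dx":-2.8,"dy":0.5,"dz":0,"fingers":1},{"wx":0,"wy":0,"wz":0,"dx":-2.8,"dy":0.5,"dz":0,"fingers":1},{"wx":0,"wy":0,"wz":0,"dx":-2.5,"dy":0.5,"dz":0,"fingers":1},{"wx":0,"wy":0,"wz":0,"dx":-2,"dy":0.4,"dz":0,"fingers":1},{"wx":0,"wy":0,"wz":0,"dx":-1.5,"dy":0.3,"dz":0,"fingers":1},{"wx":0,"wy":0,"wz":0,"dx":-1,"dy":0.2,"dz":0,"fingers":1},{"wx":0,"wy":0,"wz":0,"dx":-0.5,"dy":0.1,"dz":0,"fingers":1},{"wx":0,"wy":0,"wz":0,"dx":0,"dy":0,"dz":0,"fingers":1},{"wx":0,"wy":0,"wz":0,"dx":0,"dy":0,"dz":0,"fingers":1}]'; python3 go.py .578 -.169 .146
```

```text
t: 10.35
position: [0.5773, -0.1688, 0.2774]
eef_rot: [0.718, 0.696, 0.0, -0.0]
contact_force: [-0.3, -0.6, -3.8]
grip_width: 0.191
grasp_force: 58.6
t 10.35 pos [ 0.5773 -0.1688  0.2774] yaw 88.26 tilt [0.0001 0.0001] delta cm tool [-0.02  0.07 13.14] q [-0.28  0.24  0.44  1.77  0.    1.32]
```

```bash
python3 -m pendant '[{"wx":0,"wy":0,"wz":0,"dx":0,"dy":0,"dz":0.6,"fingers":1},{"wx":0,"wy":0,"wz":0,"dx":0,"dy":0,"dz":1.2,"fingers":1},{"wx":0,"wy":0,"wz":0,"dx":0,"dy":0,"dz":1.6,"fingers":1},{"wx":0,"wy":0,"wz":0,"dx":0,"dy":0,"dz":1.6,"fingers":1},{"wx":0,"wy":0,"wz":0,"dx":0,"dy":0,"dz":1.6,"fingers":1},{"wx":0,"wy":0,"wz":0,"dx":0,"dy":0,"dz":1.6,"fingers":1},{"wx":0,"wy":0,"wz":0,"dx":0,"dy":0,"dz":1.4,"fingers":1},{"wx":0,"wy":0,"wz":0,"dx":0,"dy":0,"dz":1.2,"fingers":1},{"wx":0,"wy":0,"wz":0,"dx":0,"dy":0,"dz":0.8,"fingers":1},{"wx":0,"wy":0,"wz":0,"dx":0,"dy":0,"dz":0.5,"fingers":1},{"wx":0,"wy":0,"wz":0,"dx":0,"dy":0,"dz":0.3,"fingers":1},{"wx":0,"wy":0,"wz":0,"dx":0,"dy":0,"dz":0.2,"fingers":1},{"wx":0,"wy":0,"wz":0,"dx":0,"dy":0,"dz":0,"fingers":1},{"wx":0,"wy":0,"wz":0,"dx":0,"dy":0,"dz":0,"fingers":1}]'
python3 - <<'E'
from h import *
c=viewer.capture("top");P=pts(c);ok=c["depth"]>0;C=c["color"].astype(int)
b=ok&(C[...,0]>C[...,2]+25)&(abs(P[...,0]-.578)<.08)&(abs(P[...,1]+.169)<.08)
print("rect",cv2.minAreaRect(P[b][:,:2].astype(np.float32)*1000),b.sum())
cv2.imwrite("pics/g3.png",cv2.resize(c["color"][140:250,310:430],None,fx=5,fy=5))
E
```

```text
t: 12.1
position: [0.5773, -0.1693, 0.1516]
eef_rot: [0.718, 0.696, 0.0, 0.0]
contact_force: [1.0, 0.3, -3.2]
grip_width: 0.191
grasp_force: 58.6
rect ((586.71728515625, -135.40447998046875), (35.56342697143555, 92.98924255371094), 71.94435119628906) 102
```

View pics/g3.png

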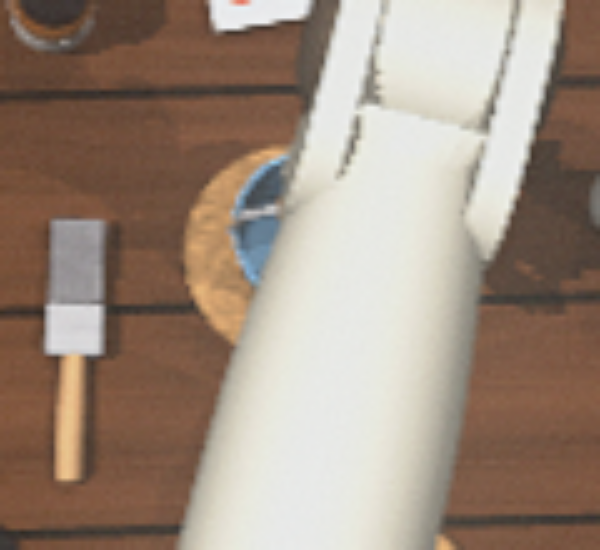

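The pail, at about crop (280,230), hangs just above the mat with a fair margin. The arm hides the far side. Next are small steps down.

```bash
python3 -m pendant '[{"wx":0,"wy":0,"wz":0,"dx":0,"dy":0,"dz":0.2,"fingers":1},{"wx":0,"wy":0,"wz":0,"dx":0,"dy":0,"dz":0.1,"fingers":1},{"wx":0,"wy":0,"wz":0,"dx":0,"dy":0,"dz":0.1,"fingers":1},{"wx":0,"wy":0,"wz":0,"dx":0,"dy":0,"dz":0,"fingers":1},{"wx":0,"wy":0,"wz":0,"dx":0,"dy":0,"dz":0,"fingers":1}]';python3 -m pendant '[{"wx":0,"wy":0,"wz":0,"dx":0,"dy":0,"dz":0.1,"fingers":1},{"wx":0,"wy":0,"wz":0,"dx":0,"dy":0,"dz":0,"fingers":1},{"wx":0,"wy":0,"wz":0,"dx":0,"dy":0,"dz":0,"fingers":1}]'
```

```text
t: 12.78
position: [0.5772, -0.1693, 0.1473]
eef_rot: [0.718, 0.696, 0.0, -0.0]
contact_force: [-0.0, 0.2, -4.5]
grip_width: 0.188
grasp_force: 58.6
t: 13.15
position: [0.5772, -0.1693, 0.1463]
eef_rot: [0.718, 0.696, 0.0, -0.0]
contact_force: [-0.6, -0.0, -4.0]
grip_width: 0.192
grasp_force: 58.6
```

```bash
python3 -m pendant '[{"wx":0,"wy":0,"wz":0,"dx":0,"dy":0,"dz":0.1,"fingers":1},{"wx":0,"wy":0,"wz":0,"dx":0,"dy":0,"dz":0,"fingers":1},{"wx":0,"wy":0,"wz":0,"dx":0,"dy":0,"dz":0,"fingers":1}]'; python3 -m pendant '[{"wx":0,"wy":0,"wz":0,"dx":0,"dy":0,"dz":0.05,"fingers":1},{"wx":0,"wy":0,"wz":0,"dx":0,"dy":0,"dz":0,"fingers":1},{"wx":0,"wy":0,"wz":0,"dx":0,"dy":0,"dz":0,"fingers":1}]'
```

```text
t: 13.52
position: [0.5773, -0.1694, 0.1455]
eef_rot: [0.718, 0.696, 0.0, 0.0]
contact_force: [-0.6, -0.1, -1.9]
grip_width: 0.19
grasp_force: 58.9
t: 13.9
position: [0.5773, -0.1694, 0.1454]
eef_rot: [0.718, 0.696, 0.0, 0.0]
contact_force: [-2.7, -0.1, 6.3]
grip_width: 0.191
grasp_force: 59.6
```

```bash
python3 -m pendant '[{"wx":0,"wy":0,"wz":0,"dx":0,"dy":0,"dz":0,"fingers":0.75},{"wx":0,"wy":0,"wz":0,"dx":0,"dy":0,"dz":0,"fingers":0.7},{"wx":0,"wy":0,"wz":0,"dx":0,"dy":0,"dz":0,"fingers":0.6},{"wx":0,"wy":0,"wz":0,"dx":0,"dy":0,"dz":0,"fingers":0.4},{"wx":0,"wy":0,"wz":0,"dx":0,"dy":0,"dz":0,"fingers":0.2},{"wx":0,"wy":0,"wz":0,"dx":0,"dy":0,"dz":0,"fingers":0},{"wx":0,"wy":0,"wz":0,"dx":0,"dy":0,"dz":0,"fingers":0},{"wx":0,"wy":0,"wz":0,"dx":0,"dy":0,"dz":0,"fingers":0},{"wx":0,"wy":0,"wz":0,"dx":0,"dy":0,"dz":0,"fingers":0},{"wx":0,"wy":0,"wz":0,"dx":0,"dy":0,"dz":0,"fingers":0}]'; python3 -m pendant '[{"wx":0,"wy":0,"wz":0,"dx":0,"dy":0,"dz":-1,"fingers":0},{"wx":0,"wy":0,"wz":0,"dx":0,"dy":0,"dz":-2,"fingers":0},{"wx":0,"wy":0,"wz":0,"dx":0,"dy":0,"dz":-3,"fingers":0},{"wx":0,"wy":0,"wz":0,"dx":0,"dy":0,"dz":-4,"fingers":0},{"wx":0,"wy":0,"wz":0,"dx":0,"dy":0,"dz":-3,"fingers":0},{"wx":0,"wy":0,"wz":0,"dx":0,"dy":0,"dz":-1,"fingers":0},{"wx":0,"wy":0,"wz":0,"dx":0,"dy":0,"dz":0,"fingers":0}]'; python3 go.py .639 .201 .28
python3 - <<'E'
from h import *
c=viewer.capture("scene");P=pts(c);cv2.imwrite("pics/g4.png",cv2.resize(c["color"][100:320,200:440],(720,600)[0:2]))
for x in models.cut_out("scene","pail"):
    p=P[x["mask"]&(c["depth"]>0)];print(x["conf"],np.percentile(p,2,0).round(3),np.percentile(p,98,0).round(3))
E
```

```text
t: 15.15
position: [0.5772, -0.1693, 0.1448]
eef_rot: [0.718, 0.696, 0.0, -0.0]
contact_force: [0.8, -0.3, -0.2]
grip_width: 1.001
grasp_force: 0.0
t: 16.02
position: [0.5774, -0.1694, 0.2849]
eef_rot: [0.718, 0.696, 0.0, 0.0]
contact_force: [0.3, -0.8, -0.9]
grip_width: 1.0
grasp_force: 0.0
t 16.025 pos [ 0.5774 -0.1694  0.2849] yaw 88.22 tilt [ 0.0006 -0.0002] delta cm tool [37.21  5.    0.48] q [-0.29  0.25  0.46  1.79 -0.    1.32]
0.84 [ 0.508 -0.334  0.001] [ 0.628 -0.117  0.173]
0.73 [0.218 0.265 0.003] [0.321 0.368 0.166]
```

View pics/g4.png

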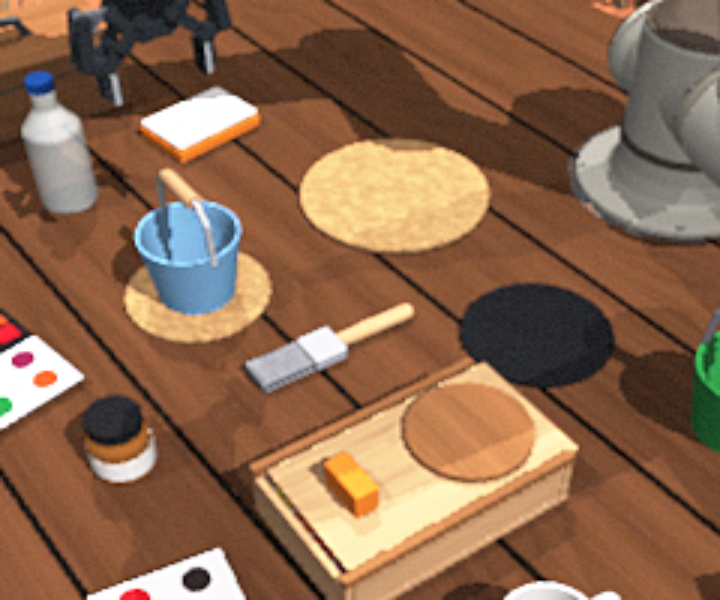

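The pail stands upright on the mat at about crop (195,270), and the lid is still closed. The orange block is at crop (350,480). I go to it next.

```bash
python3 -m pendant '[{"wx":0,"wy":0,"wz":0,"dx":2.2,"dy":0.3,"dz":0,"fingers":0},{"wx":0,"wy":0,"wz":0,"dx":5,"dy":0.7,"dz":0,"fingers":0},{"wx":0,"wy":0,"wz":0,"dx":5,"dy":0.7,"dz":0,"fingers":0},{"wx":0,"wy":0,"wz":0,"dx":5,"dy":0.7,"dz":0,"fingers":0},{"wx":0,"wy":0,"wz":0,"dx":5,"dy":0.7,"dz":0,"fingers":0},{"wx":0,"wy":0,"wz":0,"dx":5,"dy":0.7,"dz":0,"fingers":0.2},{"wx":0,"wy":0,"wz":0,"dx":5,"dy":0.7,"dz":0,"fingers":0.2},{"wx":0,"wy":0,"wz":0,"dx":5,"dy":0.5,"dz":0,"fingers":0.2},{"wx":0,"wy":0,"wz":0,"dx":0,"dy":0,"dz":0,"fingers":0.2},{"wx":0,"wy":0,"wz":0,"dx":0,"dy":0,"dz":0,"fingers":0.2}]'; python3 go.py .639 .201 .080; python3 g.py | grep block
```

```text
t: 17.38
position: [0.6382, 0.2016, 0.284]
eef_rot: [0.718, 0.696, -0.001, -0.0]
contact_force: [-0.6, -0.1, -0.5]
grip_width: 0.798
grasp_force: 0.0
t 17.375 pos [0.6382 0.2016 0.284 ] yaw 88.28 tilt [-0.0013 -0.0005] delta cm tool [-0.04  0.1  20.4 ] q [ 0.31  0.44  0.71  1.84 -0.    1.91]
top block 0
scene block 184 [0.6425 0.2024 0.1025] rect 641.6 200.9 50 25 84.3 pca deg 86.9 zmax 0.107
```

```bash
python3 -m pendant '[{"wx":0,"wy":0,"wz":0,"dx":0,"dy":0.1,"dz":2,"fingers":0.2},{"wx":0,"wy":0,"wz":0,"dx":0,"dy":0,"dz":4,"fingers":0.2},{"wx":0,"wy":0,"wz":0,"dx":0,"dy":0,"dz":4,"fingers":0.2},{"wx":0,"wy":0,"wz":0,"dx":0,"dy":0,"dz":4,"fingers":0.2},{"wx":0,"wy":0,"wz":0,"dx":0,"dy":0,"dz":3,"fingers":0.2},{"wx":0,"wy":0,"wz":0,"dx":0,"dy":0,"dz":2,"fingers":0.2},{"wx":0,"wy":0,"wz":0,"dx":0,"dy":0,"dz":1,"fingers":0.2},{"wx":0,"wy":0,"wz":0,"dx":0,"dy":0,"dz":0.4,"fingers":0.2},{"wx":0,"wy":0,"wz":0,"dx":0,"dy":0,"dz":0,"fingers":0.2},{"wx":0,"wy":0,"wz":0,"dx":0,"dy":0,"dz":0,"fingers":0.2}]' && python3 -m pendant '[{"wx":0,"wy":0,"wz":0,"dx":0,"dy":0,"dz":0,"fingers":0.4},{"wx":0,"wy":0,"wz":0,"dx":0,"dy":0,"dz":0,"fingers":0.6},{"wx":0,"wy":0,"wz":0,"dx":0,"dy":0,"dz":0,"fingers":0.7},{"wx":0,"wy":0,"wz":0,"dx":0,"dy":0,"dz":0,"fingers":0.8},{"wx":0,"wy":0,"wz":0,"dx":0,"dy":0,"dz":0,"fingers":1},{"wx":0,"wy":0,"wz":0,"dx":0,"dy":0,"dz":0,"fingers":1},{"wx":0,"wy":0,"wz":0,"dx":0,"dy":0,"dz":0,"fingers":1},{"wx":0,"wy":0,"wz":0,"dx":0,"dy":0,"dz":0,"fingers":1}]'; python3 go.py .54 .204 .080
```

```text
t: 18.73
position: [0.6402, 0.201, 0.0818]
eef_rot: [0.718, 0.696, 0.001, 0.0]
contact_force: [-0.3, 0.7, 0.3]
grip_width: 0.8
grasp_force: 0.0
t: 19.73
position: [0.6398, 0.201, 0.0811]
eef_rot: [0.718, 0.696, 0.0, 0.0]
contact_force: [-1.2, 1.4, 5.2]
grip_width: 0.262
grasp_force: 60.4
t 19.725 pos [0.6398 0.201  0.0811] yaw 88.22 tilt [0.0004 0.0002] delta cm tool [-0.01 -9.99  0.1 ] q [0.3  0.37 0.22 1.42 0.   1.91]
```

```bash
python3 -m pendant '[{"wx":0,"wy":0,"wz":0,"dx":0,"dy":-0.3,"dz":0,"fingers":1},{"wx":0,"wy":0,"wz":0,"dx":0,"dy":-0.8,"dz":0,"fingers":1},{"wx":0,"wy":0,"wz":0,"dx":0,"dy":-1,"dz":0,"fingers":1},{"wx":0,"wy":0,"wz":0,"dx":0,"dy":-1,"dz":0,"fingers":1},{"wx":0,"wy":0,"wz":0,"dx":0,"dy":-1,"dz":0,"fingers":1},{"wx":0,"wy":0,"wz":0,"dx":0,"dy":-1,"dz":0,"fingers":1}]'; python3 -m pendant '[{"wx":0,"wy":0,"wz":0,"dx":0,"dy":-1,"dz":0,"fingers":1},{"wx":0,"wy":0,"wz":0,"dx":0,"dy":-1,"dz":0,"fingers":1},{"wx":0,"wy":0,"wz":0,"dx":0,"dy":-1,"dz":0,"fingers":1},{"wx":0,"wy":0,"wz":0,"dx":0,"dy":-0.8,"dz":0,"fingers":1},{"wx":0,"wy":0,"wz":0,"dx":0,"dy":-0.5,"dz":0,"fingers":1},{"wx":0,"wy":0,"wz":0,"dx":0,"dy":-0.3,"dz":0,"fingers":1},{"wx":0,"wy":0,"wz":0,"dx":0,"dy":-0.1,"dz":0,"fingers":1},{"wx":0,"wy":0,"wz":0,"dx":0,"dy":0,"dz":0,"fingers":1},{"wx":0,"wy":0,"wz":0,"dx":0,"dy":0,"dz":0,"fingers":1}]'; python3 go.py .54 .204 .080
```

```text
t: 20.48
position: [0.5881, 0.2035, 0.0811]
eef_rot: [0.718, 0.696, 0.001, -0.0]
contact_force: [2.5, 7.4, 4.4]
grip_width: 0.269
grasp_force: 60.5
t: 21.6
position: [0.5505, 0.2053, 0.0813]
eef_rot: [0.718, 0.696, 0.008, 0.005]
contact_force: [55.2, 10.1, -21.0]
grip_width: 0.267
grasp_force: 61.7
t 21.6 pos [0.5505 0.2053 0.0813] yaw 88.16 tilt [0.0182 0.003 ] delta cm tool [-0.17 -1.05  0.11] q [ 0.36  0.15 -0.04  1.36 -0.    1.96]
```

```bash
python3 -m pendant '[{"wx":0,"wy":0,"wz":0,"dx":0,"dy":0.4,"dz":0,"fingers":1},{"wx":0,"wy":0,"wz":0,"dx":0,"dy":0.3,"dz":0,"fingers":1},{"wx":0,"wy":0,"wz":0,"dx":0,"dy":0,"dz":0,"fingers":1}]'; python3 go.py .54 .204 .080
python3 - <<'E'
from h import *
c=viewer.capture("scene");P=pts(c);cv2.imwrite("pics/g5.png",cv2.resize(c["color"][180:330,260:440],None,fx=4,fy=4))
for x in models.spot_point("scene","lid_block")+models.spot_point("scene","stand_top"): 
    u,v=map(int,x["at"]);print(x,P[v,u])
E
```

```text
t: 21.98
position: [0.5507, 0.2053, 0.0811]
eef_rot: [0.718, 0.696, 0.003, 0.001]
contact_force: [15.3, 10.1, -1.2]
grip_width: 0.266
grasp_force: 62.8
t 21.975 pos [0.5507 0.2053 0.0811] yaw 88.25 tilt [0.0047 0.0032] delta cm tool [-0.17 -1.07  0.11] q [ 0.36  0.17 -0.03  1.37  0.    1.96]
{'at': [344.5, 256.9], 'conf': 0.87} [0.55013455 0.19823103 0.10202449]
{'at': [379.4, 241.5], 'conf': 0.65} [0.42721587 0.2015568  0.0755076 ]
```

View pics/g5.png

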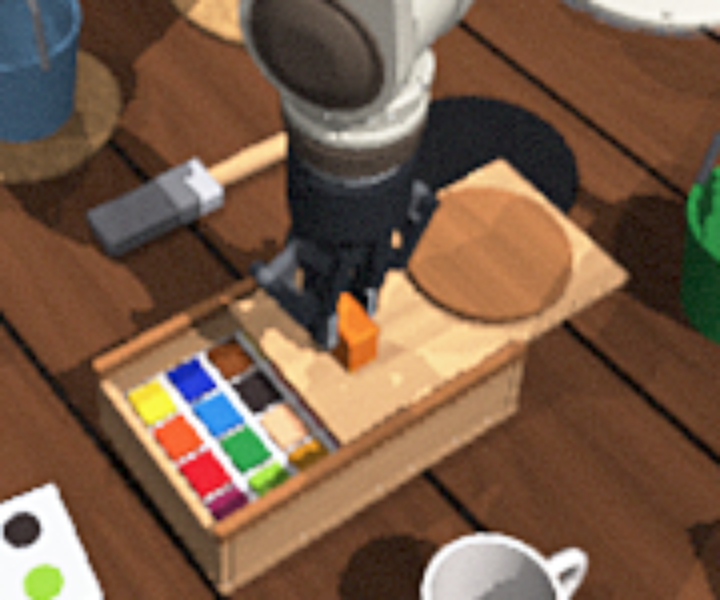

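The lid is out and the paint pans show at crop (230,420). The stand overhangs towards the robot. The pull ended with a hard resistance, so I release, clear and measure the opening against the chest.

```bash
python3 -m pendant '[{"wx":0,"wy":0,"wz":0,"dx":0,"dy":0,"dz":0,"fingers":0.7},{"wx":0,"wy":0,"wz":0,"dx":0,"dy":0,"dz":0,"fingers":0.5},{"wx":0,"wy":0,"wz":0,"dx":0,"dy":0,"dz":0,"fingers":0.4},{"wx":0,"wy":0,"wz":0,"dx":0,"dy":0,"dz":0,"fingers":0.4},{"wx":0,"wy":0,"wz":0,"dx":0,"dy":0,"dz":-2,"fingers":0.4},{"wx":0,"wy":0,"wz":0,"dx":0,"dy":0,"dz":-4,"fingers":0.4},{"wx":0,"wy":0,"wz":0,"dx":0,"dy":0,"dz":-5,"fingers":0.4},{"wx":0,"wy":0,"wz":0,"dx":0,"dy":0,"dz":-5,"fingers":0.4},{"wx":0,"wy":0,"wz":0,"dx":0,"dy":0,"dz":-4,"fingers":0.4},{"wx":0,"wy":0,"wz":0,"dx":0,"dy":0,"dz":0,"fingers":0.4}]'
python3 - <<'E'
from h import *
for cam in("scene","top"):
    c=viewer.capture(cam);P=pts(c);ok=c["depth"]>0
    # coordinates in chest frame yaw -2 deg
    Q=P.copy();a=np.radians(-1.8);d=P[...,:2]-[.57,.205];Q[...,0]=d@[np.cos(a),np.sin(a)];Q[...,1]=d@[-np.sin(a),np.cos(a)]
    def rep(n,m):
        p=Q[m]; print(cam,n,len(p),*( [p[:,:2].mean(0).round(4),p[:,:2].min(0).round(4),p[:,:2].max(0).round(4)] if len(p) else []))
    box=ok&(abs(Q[...,0])<.26)&(abs(Q[...,1])<.09)
    rep("block",box&(Q[...,2]>.096)&(Q[...,2]<.11))
    rep("chest rails",box&(abs(abs(Q[...,1])-.07)<.012)&(Q[...,2]>.0705)&(Q[...,2]<.08))
    rep("chest wall",box&(Q[...,2]>.02)&(Q[...,2]<.05))
    rep("lid",box&(abs(Q[...,1])<.05)&(Q[...,2]>.064)&(Q[...,2]<.084))
E
python3 go.py .55 .2 .08
```

```text
t: 23.38
position: [0.5494, 0.2039, 0.2841]
eef_rot: [0.718, 0.696, 0.002, 0.001]
contact_force: [0.1, 0.4, -0.2]
grip_width: 0.603
grasp_force: 0.0
scene block 167 [-0.0201  0.0024] [-0.2571 -0.0262] [-0.0046  0.0883]
scene chest rails 627 [0.0098 0.0054] [-0.2571 -0.0795] [0.1286 0.0809]
scene chest wall 2160 [0.0644 0.0078] [-0.26   -0.0758] [0.2571 0.0893]
scene lid 2417 [-0.0885  0.0039] [-0.2148 -0.05  ] [0.0286 0.05  ]
top block 3 [-0.2585  0.0828] [-0.2596  0.0781] [-0.2563  0.0886]
top chest rails 119 [ 0.0207 -0.0698] [-0.2123 -0.0763] [0.1231 0.0628]
top chest wall 575 [ 0.103  -0.0293] [-0.0724 -0.0771] [0.2599 0.0733]
top lid 55 [ 0.0146 -0.0385] [-0.0249 -0.0489] [ 0.1221 -0.0004]
t 23.475 pos [0.5488 0.2037 0.2803] yaw 88.22 tilt [-0.0003 -0.0002] delta cm tool [-0.36  0.14 20.03] q [ 0.36  0.2   0.4   1.77 -0.    1.96]
```

```bash
python3 -m pendant '[{"wx":0,"wy":0,"wz":0,"dx":-2,"dy":0,"dz":0,"fingers":0.4},{"wx":0,"wy":0,"wz":0,"dx":-4,"dy":-1,"dz":0,"fingers":0.4},{"wx":0,"wy":0,"wz":0,"dx":-5,"dy":-2,"dz":0,"fingers":0.4},{"wx":0,"wy":0,"wz":0,"dx":-5,"dy":-2,"dz":0,"fingers":0.4},{"wx":0,"wy":0,"wz":0,"dx":-4,"dy":-2,"dz":0,"fingers":0.4},{"wx":0,"wy":0,"wz":0,"dx":-2,"dy":0,"dz":0,"fingers":0.4},{"wx":0,"wy":0,"wz":0,"dx":0,"dy":0,"dz":0,"fingers":0.4}]'
python3 - <<'E'
from h import *
for cam in("scene","top"):
    c=viewer.capture(cam);P=pts(c);ok=c["depth"]>0
    Q=P.copy();a=np.radians(-1.8);d=P[...,:2]-[.57,.205];Q[...,0]=d@[np.cos(a),np.sin(a)];Q[...,1]=d@[-np.sin(a),np.cos(a)]
    rect=lambda m,X:cv2.minAreaRect(X[m][:,:2].astype(np.float32)*1000) if m.sum()>5 else None
    box=ok&(abs(Q[...,0])<.24)&(abs(Q[...,1])<.085)
    print(cam,"block",rect(box&(P[...,2]>.095)&(P[...,2]<.11)&(abs(Q[...,0])<.1),P))
    m=box&(abs(Q[...,1])<.05)&(Q[...,2]>.06)&(Q[...,2]<.084); print("lid x pct",np.percentile(Q[m][:,0],[0.5,1,2,98,99,99.5]).round(4))
    m=box&(abs(abs(Q[...,1])-.07)<.01)&(Q[...,2]>.071)&(Q[...,2]<.078);print("rails x",np.percentile(Q[m][:,0],[0.5,1,2,4,96,98,99]).round(4))
    if cam=="scene": b=c["color"].astype(int);m=ok&(b[...,0]>b[...,2]+25)&(abs(P[...,0]-.578)<.08)&(abs(P[...,1]+.169)<.08)
    else: m=ok&(abs(P[...,0]-.578)<.08)&(abs(P[...,1]+.169)<.08)&(abs(P[...,2]-.1)<.01)
    print("pail",rect(m,P))
    if cam=="top": cv2.imwrite("pics/g6.png",cv2.resize(c["color"][130:280,180:400],None,fx=3,fy=3))
E
```

```text
t: 24.35
position: [0.4711, -0.0157, 0.28]
eef_rot: [0.719, 0.695, -0.0, -0.0]
contact_force: [0.0, 0.3, 0.3]
grip_width: 0.6
grasp_force: 0.0
scene block ((552.994384765625, 204.84176635742188), (51.24458694458008, 23.824909210205078), 87.30854034423828)
lid x pct [-0.2112 -0.2096 -0.2068  0.1212  0.1241  0.1253]
rails x [-0.1123 -0.1102 -0.1079 -0.1026  0.1187  0.1226  0.1247]
pail ((578.264404296875, -168.1201171875), (110.08300018310547, 105.78095245361328), 61.842430114746094)
top block ((549.5791015625, 205.35934448242188), (23.635236740112305, 48.019859313964844), 0.0962497666478157)
lid x pct [-0.2148 -0.2118 -0.2115  0.0251  0.1191  0.1221]
rails x [-0.2085 -0.2062 -0.1973 -0.174   0.1099  0.1175  0.1202]
pail ((574.6380615234375, -182.25030517578125), (80.71057891845703, 106.41410064697266), 85.42528533935547)
```

View pics/g6.png

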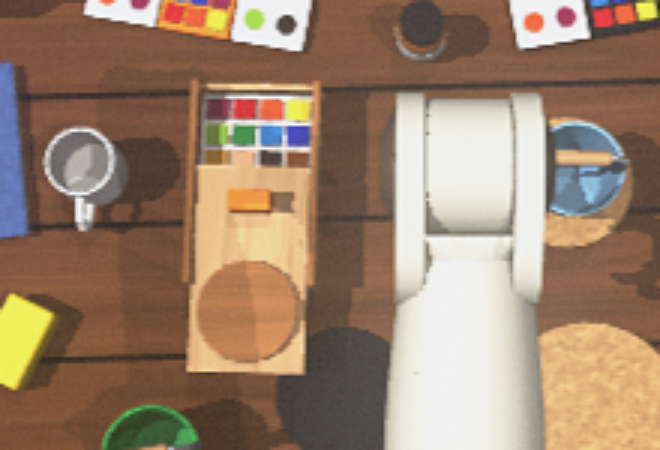

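The pail stands centred on the mat: its centre measures (0.578, -0.168) against the mat's (0.577, -0.169). The lid, with its front edge near crop (245,372), overhangs the chest by about 98 mm, was pulled until it met a firm stop, and the arm is clear. I hand in.

```bash
python3 -c "
from cell import env
print(env.sign_off())"
```

```text
the job is handed in; nothing more can be done
None
```

The pail stands upright on the smaller cork mat, within about 2 mm of its centre, and the lid is open by about 98 of 100 mm by camera and was pulled until it met a firm stop; the job is handed in, but no verdict was returned.

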